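Feed the wick reels through the gate of their rack

ROBOT

A 6-joint arm with a two-finger parallel gripper is mounted at the origin on a cart in front of the work surface, level with it; the furniture and walls round the work are solid. World frame = base frame: x ahead of the robot, y to its left, z up, the work surface at z = 0. Lengths are in m, angles in degrees, forces in N, time in s.
With the tool pointing down it reaches from about 0.25 to 0.8 m from the base axis. Payload 3.9 kg.
Tool frame: the origin (TCP) lies between the finger pads; the fingertips stand 14 mm ahead of it and the grasp point (between the pads) lies 5 mm behind it; z points along the fingers, y is the line along which they close (so a half turn about z gives the same grasp; the last joint's range is limited). The gripper opens to 85 mm and grips with 20 to 120 N. Pads are 22 mm wide; open, the fingers measure 114 mm over their backs; the gripper's body (76 mm by 85 mm) begins 54 mm behind the grasp point. The pads swing forward as they close: fully open they stand 13 mm farther back than shut.
Start: joints at [69.901, 14.897, -7.913, 67.191, 0, 90], TCP at [0.18, 0.493, 0.245] pointing down, gripper open.
Joint ranges: [-159.42, 159.42], [-47.68, 98.78], [-73.54, 78.23], [-108.79, 121.32], [-90, 84.71], [-180, 180]. Speed limits (degrees/s): [147.25, 147.25, 180, 180, 180, 180].

INTERFACE

Orientations are given as a 3x3 rotation matrix whose columns are the frame's x, y, z axes.
In Python, from rig import env gives the robot as it stands.
- The arm moves only by the tool apply_moves, never from a script. Its argument "rows" is a list of rows, each a list of 7 numbers: the shift along the tool's x, y, z in mm, then the turn, a rotation vector about the tool's x, y, z in degrees, then the opening in per cent of the stroke, from 0 (shut) to 100 (fully open). A call has 1 to 12 rows; each row is the pose to reach, as a shift and turn from the pose commanded when the call began, along the tool's axes at that moment; what a row does not reach only later rows make up. A row lasts 1/10 s, in which the tool goes at most 50 mm and 8.59 degrees, less where a joint would pass 70% of its speed; a pose out of reach is approached as far as the arm can. A call with a gripper value outside its range is refused whole. The fingers move at their own pace and stop on an object; "newtons" is the grip in N (left out, the last holds). Time passes only in rows, so rows that repeat a pose let the fingers close. It gives the time, the measured TCP pose, the force, the opening and the grip force at its end, in the units of the state.
- env.state(): the state, without advancing time (a new reading comes with each control period).
- env.camera(name): name is "scene" or "top"; returns the picture (384x512x3 uint8, red, green, blue); there is no depth.
- env.camera_info(name): a dict with "fx", "fy", "cx", "cy" (pixels), "distortion" ([k1, k2, p1, p2, k3] as OpenCV has them; the pictures are not rectified), "R" (3x3) and "t" (3): a world point X has camera coordinates R X + t. Camera axes: x right, y down, z forward; pixel columns grow to the right and rows downward; lengths in m; the calibration is good to about 2 mm. A picture is of the moment at which its call begins. camera_info takes no time and is no camera call.
- env.close_job(): hands the job in; it is judged then, once.
The state is a dict: "t": time; "qpos": joint angles; "dq": joint speeds; "tau": joint torques, N m; "position": TCP position; "orientation": TCP orientation; "contact_force": force on the tool from outside, world axes, zero at the start; "wrist_torque": the same for the moment, N m; "width": opening from 0.0 (shut) to 1.0 (fully open); "grasp_force": force on a finger pad.
Only numpy, scipy, OpenCV 4.12 (cv2) and the standard library are available. Lean on these libraries where they do the work, as an engineer would, in place of code of your own. Each camera call takes 0.05 s, during which the arm holds its last target. There are 200 camera calls.

TASK

Push the three flat yellow reels, one after the other in any order, through the narrow gate of the blue rack so that all three end up lying in its slot, each completely past the gate. Slide them along the bench with the fingertips: do not lift any reel off the bench, and leave the other things on the bench where they are.

Things in the scene. Friction and masses are not known exactly. Their poses are not given: they have to be found in the camera images.
- rack: low blue rack fixed to the bench, walls 12 mm high, open above. Origin on the bench, middle of the gate's inner face; x runs from the gate down the slot, z up. Slot 54 mm wide inside, 151 mm long with closed end, side walls 5 mm thick. Gate 50 mm wide between posts at x = -6 to 0 mm, yellow on top. From the posts two wings flare to tips at x = -68, y = +-64 mm. Ears out to y = +-47 mm
- reel_a: flat yellow reel lying on the bench: a round disc 42 mm across and 10 mm high, 20 to 45 g, slides freely; one of three alike. Origin at the centre of its underside, z up; starts near the line of the rack's x axis, 130 to 190 mm before the gate
- reel_b: flat yellow reel lying on the bench: a round disc 42 mm across and 10 mm high, 20 to 45 g, slides freely; one of three alike. Origin at the centre of its underside, z up; starts to the rack's +y side of reel_a
- reel_c: flat yellow reel lying on the bench: a round disc 42 mm across and 10 mm high, 20 to 45 g, slides freely; one of three alike. Origin at the centre of its underside, z up; starts to the rack's -y side of reel_a
- gear: white printed gear, 37 mm across, 13 mm high, lying flat beside a wing; bystander, origin at the centre of its underside
- tape_roll: roll of black tape, 67 mm across, 19 mm high, lying flat beside the slot; bystander, origin at the centre of its underside
- bolt: steel hexagon bolt standing on its head, 17x19x42 mm, beside the slot; bystander, origin at the centre of its underside
- glue_bottle: small white glue bottle with a red tip, standing, 25x35x98 mm, behind the rack; bystander, origin at the centre of its underside

How it is judged (in metres and radians):
On the way, in this order (a step that is already met when the one before it is completed fails the run):
1. a first reel is in the slot, past the gate (((x of reel_a in the frame of rack between 0.016 and 0.14 m and y of reel_a in the frame of rack between -0.015 and 0.015 m and height (world z) of reel_a below 0.006 m) or (x of reel_b in the frame of rack between 0.016 and 0.14 m and y of reel_b in the frame of rack between -0.015 and 0.015 m and height (world z) of reel_b below 0.006 m) or (x of reel_c in the frame of rack between 0.016 and 0.14 m and y of reel_c in the frame of rack between -0.015 and 0.015 m and height (world z) of reel_c below 0.006 m))), for 0.2 s.
2. a second reel is in the slot, past the gate ((((x of reel_a in the frame of rack between 0.016 and 0.14 m and y of reel_a in the frame of rack between -0.015 and 0.015 m and height (world z) of reel_a below 0.006 m) and (x of reel_b in the frame of rack between 0.016 and 0.14 m and y of reel_b in the frame of rack between -0.015 and 0.015 m and height (world z) of reel_b below 0.006 m)) or ((x of reel_a in the frame of rack between 0.016 and 0.14 m and y of reel_a in the frame of rack between -0.015 and 0.015 m and height (world z) of reel_a below 0.006 m) and (x of reel_c in the frame of rack between 0.016 and 0.14 m and y of reel_c in the frame of rack between -0.015 and 0.015 m and height (world z) of reel_c below 0.006 m)) or ((x of reel_b in the frame of rack between 0.016 and 0.14 m and y of reel_b in the frame of rack between -0.015 and 0.015 m and height (world z) of reel_b below 0.006 m) and (x of reel_c in the frame of rack between 0.016 and 0.14 m and y of reel_c in the frame of rack between -0.015 and 0.015 m and height (world z) of reel_c below 0.006 m)))), for 0.2 s.
3. the third reel is in the slot, past the gate (x of reel_a in the frame of rack between 0.016 and 0.14 m and y of reel_a in the frame of rack between -0.015 and 0.015 m and height (world z) of each of reel_a, reel_b, reel_c below 0.006 m and x of reel_b in the frame of rack between 0.016 and 0.14 m and y of reel_b in the frame of rack between -0.015 and 0.015 m and x of reel_c in the frame of rack between 0.016 and 0.14 m and y of reel_c in the frame of rack between -0.015 and 0.015 m), for 0.2 s.
At the end, for the whole second after the job is handed in: All three reels lie flat and at rest on the bench inside the slot, each with its centre at least 16 mm past the gate's inner face (5 mm of the reel may still stand in the gate) (all of step 3 and angle between each of reel_a, reel_b, reel_c's own z axis and vertical below 0.15 rad and linear speed of each of reel_a, reel_b, reel_c below 0.01 m/s); the robot touches nothing.
It fails at once if a reel is lifted more than 10 mm off the bench (height (world z) of any of reel_a, reel_b, reel_c above 0.01 m).
It fails at once if a bystander (gear, tape roll, bolt or glue bottle) is moved more than 20 mm (distance of any of gear, tape_roll, bolt, glue_bottle from where it was at the start of the episode above 0.02 m).
It also fails if it takes over 72 s, if anything falls off the work surface, if the arm or the gripper's body presses on something with over 40 N, if the wrist force passes 120 N, or if a joint passes its speed limit or range.

## Working session

There is one attempt and no reset: what is moved stays moved. The work goes in short steps, Python scripts to look and compute and a tool call to move; the robot and the scene stay as the last step left them, time stands still between calls to the robot, and variables do not carry over. Pictures are saved under pics/ and viewed, at most 10 in all, crops included, and the job is handed in when it is done.

Besides the shell and the picture viewer there is one more tool, called after "Call:" as name([rows], argument=value, ...), one row to a line, values as JSON. apply_moves: Moves the arm, as the interface text tells. Its arguments: {"type":"object","properties":{"rows":{"type":"array"},"newtons":{"type":"number"}},"required":["rows"]}

```bash
mkdir -p pics; python3 - <<'E'
from rig import env
import cv2
for n in("top","scene"):
    im=env.camera(n); cv2.imwrite(f"pics/{n}0.png",im[:,:,::-1]); print(n,env.camera_info(n))
s=env.state(); print(s['t'],s['position'],s['orientation'],s['width'])
E
```

```text
top {'fx': 388.57892690565325, 'fy': 388.57892690565325, 'cx': 249.60192214694524, 'cy': 196.14633767248677, 'distortion': array([-0.12680479,  0.        ,  0.        ,  0.        ,  0.        ]), 'R': array([[-0.02464435, -0.99939889, -0.02438283],
       [-0.99748992,  0.0262022 , -0.06578229],
       [ 0.06638163,  0.02270047, -0.99753605]]), 't': array([0.19280235, 0.55292985, 0.94370434])}
scene {'fx': 385.67248820209835, 'fy': 385.67248820209835, 'cx': 254.39745457274472, 'cy': 189.97066192493438, 'distortion': array([0.01811374, 0.        , 0.        , 0.        , 0.        ]), 'R': array([[ 0.71581301, -0.69815534,  0.01381487],
       [-0.40231927, -0.42850344, -0.80902658],
       [ 0.57074595,  0.57355376, -0.58760969]]), 't': array([-0.29518188,  0.33427728,  0.45277698])}
0.1 [0.18019766 0.49247589 0.24454558] [[-9.39097247e-01  3.43650964e-01 -6.12388574e-04]
 [ 3.43651509e-01  9.39095736e-01 -1.68504621e-03]
 [-3.97625553e-06 -1.79287052e-03 -9.99998393e-01]] 1.0033073670056907
```

View pics/top0.png

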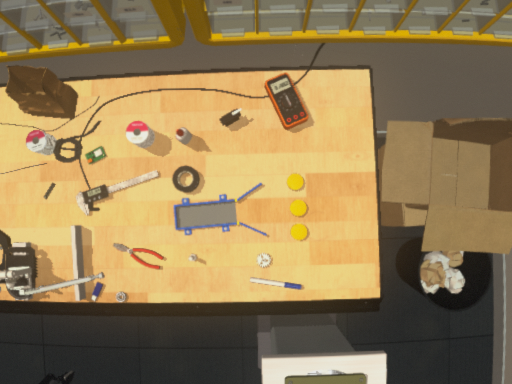

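View pics/scene0.png

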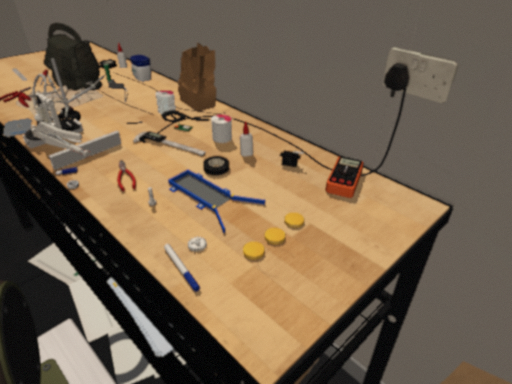

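Top view: the rack lies with its gate near (238,213) and its slot running left. The reels are at about (295,182), (298,208) and (300,232), with the gear at (264,260), tape roll at (186,179) and bolt at (193,258).

```bash
cat > h.py <<'E'
from rig import env
import cv2, numpy as np
def ray(n,px,z):
    c=env.camera_info(n); K=np.array([[c['fx'],0,c['cx']],[0,c['fy'],c['cy']],[0,0,1]])
    u=cv2.undistortPoints(np.array(px,float).reshape(-1,1,2),K,c['distortion']).reshape(-1,2)
    d=np.c_[u,np.ones(len(u))]@c['R']; o=-c['R'].T@c['t']
    return o+d*((z-o[2])/d[:,2])[:,None]
def reels(im,n,amin=40):
    h=cv2.cvtColor(im,cv2.COLOR_RGB2HSV)
    m=cv2.inRange(h,(20,170,110),(32,255,255)); m[:60]=0
    k,_,st,ce=cv2.connectedComponentsWithStats(m)
    return [(st[i,4],ce[i],ray(n,ce[i],.010)[0]) for i in range(1,k) if st[i,4]>=amin]
E
python3 - <<'E'
from h import *
np.set_printoptions(precision=4,suppress=True)
for n in("top","scene"):
    im=cv2.imread(f"pics/{n}0.png")[:,:,::-1].copy()
    print(n); [print(*r) for r in reels(im,n,20)]
    h=cv2.cvtColor(im,cv2.COLOR_RGB2HSV); m=cv2.inRange(h,(105,130,60),(125,255,255))
    cs,_=cv2.findContours(m,cv2.RETR_EXTERNAL,cv2.CHAIN_APPROX_NONE)
    if n=="top":
        for c in cs:
            if cv2.contourArea(c)>15:
                w=ray(n,c,.012)[:,:2]; print(len(c),cv2.boundingRect(c)); print(cv2.minAreaRect((w*1000).astype(np.float32)))
    x=im[165:280,150:320] if n=="top" else im[150:290,150:320]
    cv2.imwrite(f"pics/{n}c.png",cv2.resize(x,None,fx=4,fy=4,interpolation=cv2.INTER_CUBIC)[:,:,::-1])
E
```

```text
top
22 [ 5.7273 60.3182] [0.9624 0.8608 0.01  ]
218 [294.7798 181.3761] [0.5926 0.0645 0.01  ]
227 [297.8899 207.4361] [0.5269 0.0588 0.01  ]
222 [298.6216 231.3829] [0.4671 0.0588 0.01  ]
scene
184 [293.7446 218.8207] [0.5908 0.0633 0.01  ]
232 [274.306  234.8793] [0.5243 0.0574 0.01  ]
262 [252.9618 249.542 ] [0.4641 0.0572 0.01  ]
```

View pics/topc.png

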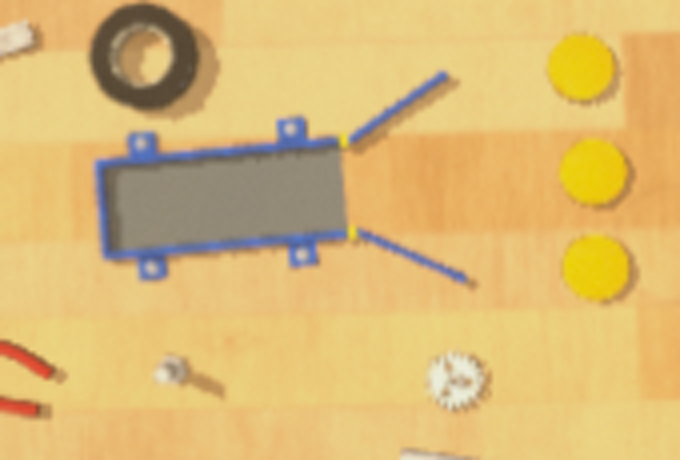

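The enlarged view shows the posts at (343,141) and (353,233), the wing tips at (447,76) and (470,283), and the rear corners at (100,161) and (106,259). I'll work out the rack frame from these.

```bash
cat >> h.py <<'E'
def toW(p): return O+np.asarray(p)@np.array([ex,ey])
def toR(w): d=np.asarray(w)[...,:2]-O; return np.stack([d@ex,d@ey],-1)
try:
    z=np.load('rack.npz'); O,ex,ey=z['O'],z['ex'],z['ey']
except Exception: pass
E
python3 - <<'E'
from h import *
np.set_printoptions(precision=4,suppress=True)
c=np.array([[343,141],[353,233],[447,76],[470,283],[100,161],[106,259]],float)
W=ray("top",(c-1.5)/4+[150,165],.012)[:,:2]
print(W)
# model corr: posts (-3,-+27) ; upper in image = world +x = rack -y
M=np.array([[-3,-28],[-3,28],[-68,-64],[-68,64],[156,-32],[156,32]])/1000.
mc,wc=M.mean(0),W.mean(0); U,S,V=np.linalg.svd((M-mc).T@(W-wc)); R=U@V
ex,ey=R; O=wc-mc@R; print(O,ex,ey,np.linalg.det(R)); print((M@R+O-W)*1000)
np.savez('rack.npz',O=O,ex=ex,ey=ey)
for w in([.5917,.0639],[.5256,.0581],[.4656,.058]): print((np.array(w)-O)@np.c_[ex,ey]*1000)
s=env.state();print('yaw of toolx',np.degrees(np.arctan2(*s['orientation'][[1,0],0])),'rack x',np.degrees(np.arctan2(ex[1],ex[0])))
E
```

```text
[[0.5498 0.2147]
 [0.4922 0.2098]
 [0.5889 0.1486]
 [0.4593 0.1377]
 [0.5411 0.3686]
 [0.4794 0.3657]]
[0.5203 0.2126] [-0.0658  0.9978] [-0.9978 -0.0658] 1.0000000000000004
[[-1.3628 -3.2997]
 [ 0.4063 -2.0388]
 [-0.2656  0.3726]
 [ 1.6302  2.8355]
 [ 0.8421  1.7073]
 [-1.2501  0.4231]]
[-153.0515  -61.45  ]
[-154.4875    4.8885]
[-150.6375   64.7649]
yaw of toolx 159.9004994004667 rack x 93.77452436807197
```

Call:
apply_moves([
  [-41,-28,0,0,0,6,35],
  [-82,-56,0,0,0,12,35],
  [-123,-83,0,0,0,18,35],
  [-164,-111,0,0,0,24,35],
  [-205,-139,0,0,0,30,35],
  [-246,-166,0,0,0,36,35],
  [-287,-194,0,0,0,42,35],
  [-328,-222,0,0,0,48,35],
  [-369,-249,0,0,0,54,35],
  [-410,-277,0,0,0,60,35],
  [-451,-305,0,0,0,66,35],
  [-492,-333,0,0,0,66.1,35],
])

```text
t: 1.3
position: [0.5286, 0.0092, 0.245]
orientation: [[-0.064, 0.998, -0.0], [0.998, 0.064, 0.0], [0.0, -0.0, -1.0]]
contact_force: [1.1, 0.2, 0.3]
width: 0.347
grasp_force: 0.0
```

```bash
cat > go.py <<'E'
# go.py x y z yaw : target in rack frame (mm, mm, mm TCP height, deg heading of tool x vs rack x, + toward rack +y)
from h import *
import sys
s=env.state(); R=s['orientation']; p=s['position']
h=lambda v: np.degrees(np.arctan2(v@ey,v@ex))
print('t %.1f'%s['t'],'now rack',toR(p)*1000,'z',p[2]*1000,'head',h(R[:2,0]),'F',s['contact_force'],'w',s['width'])
if len(sys.argv)>1:
    x,y,zz,a=map(float,sys.argv[1:5]); w=np.r_[toW([x/1000,y/1000]),zz/1000]
    print('shift',((w-p)@R*1000).round(1),'turn z',round(-(a-h(R[:2,0])),1))
E
python3 go.py -202 5 60 0
```

```text
t 1.3 now rack [-203.44435651    5.09801958] z 244.99309344072051 head -0.10006707138343139 F [1.1192605  0.23060869 0.31578053] w 0.34704333485095046
shift [  1.4   0.2 185. ] turn z -0.1
```

Call:
apply_moves([
  [0,0,45,0,0,0,35],
  [1,0,90,0,0,0,35],
  [1,0,135,0,0,0,35],
  [1,0,175,0,0,0,35],
  [1,0,200,0,0,0,35],
  [1,0,215,0,0,0,35],
  [1,0,222,0,0,0,35],
  [1,0,226,0,0,0,35],
  [1,0,226,0,0,0,35],
])

```text
t: 2.2
position: [0.5281, 0.0122, 0.0194]
orientation: [[-0.066, 0.998, 0.0], [0.998, 0.066, -0.0], [-0.0, 0.0, -1.0]]
contact_force: [-0.3, -0.1, -0.2]
width: 0.345
grasp_force: 0.0
```

```bash
python3 go.py; python3 - <<'E'
from h import *
im=env.camera("scene"); [print(r[0],toR(r[2])*1000) for r in reels(im,"scene")]
im2=env.camera("top"); [print(r[0],toR(r[2])*1000) for r in reels(im2,"top")]
cv2.imwrite("pics/s1.png",cv2.resize(im[150:290,150:340],None,fx=4,fy=4)[:,:,::-1])
E
```

```text
t 2.2 now rack [-200.42956201    5.3807432 ] z 19.40905985257636 head 0.02783068914850823 F [-0.29030343 -0.0794527  -0.2244689 ] w 0.3449799386023355
102 [-151.62263443   15.48034118]
266 [-151.98082797   65.81473305]
218 [-152.54495909  -62.33539761]
227 [-153.86081778    3.55084266]
221 [-149.8582795    63.28094218]
```

View pics/s1.png

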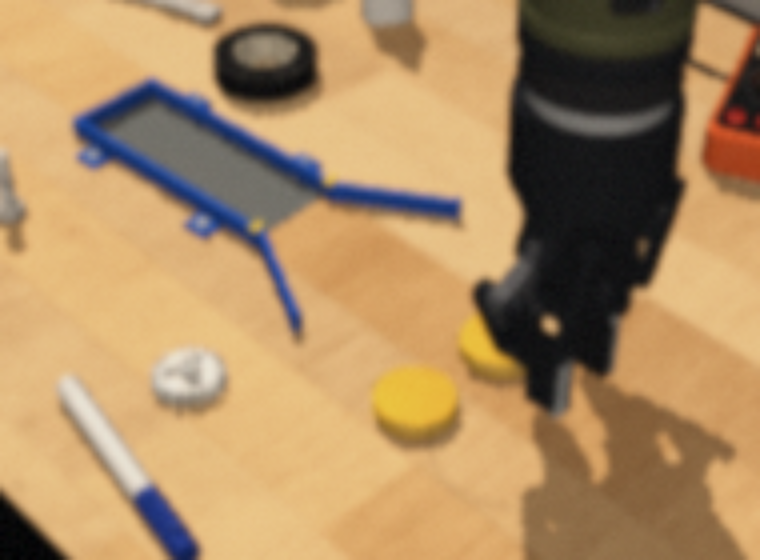

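The fingers stand behind the middle reel and all is clear. I'll push.

Call:
apply_moves([
  [8,0,2,0,0,0,35],
  [15,0,2,0,0,0,35],
  [20,0,2,0,0,0,35],
  [24,1,2,0,0,0,35],
  [29,1,2,0,0,0,35],
  [35,1,2,0,0,0,35],
  [42,2,2,0,0,0,35],
  [50,2,2,0,0,0,35],
  [58,2,2,0,0,0,35],
  [66,3,2,0,0,0,35],
  [74,3,2,0,0,0,35],
  [80,3,2,0,0,0,35],
])

```text
t: 3.5
position: [0.5256, 0.0931, 0.0173]
orientation: [[-0.067, 0.998, 0.0], [0.998, 0.067, 0.0], [0.0, 0.0, -1.0]]
contact_force: [-0.4, -0.8, -0.0]
width: 0.354
grasp_force: 0.1
```

```bash
cat > see.py <<'E'
from h import *
for n in("top","scene"):
    print(n,[(r[0],(toR(r[2])*1000).round(0).tolist()) for r in reels(env.camera(n),n)])
E
python3 see.py; python3 go.py
```

```text
top [(np.int32(82), [-83.0, 3.0])]
scene [(np.int32(187), [-154.0, -60.0]), (np.int32(44), [-90.0, 18.0]), (np.int32(172), [-153.0, 70.0])]
t 3.6 now rack [-119.49936751    2.57895625] z 17.282315713594947 head 0.09714401516302888 F [ 0.18692784  0.14725682 -0.45860798] w 0.3501468574133079
```

Call:
apply_moves([
  [4,0,0,0,0,0,35],
  [10,0,0,0,0,0,35],
  [17,1,0,0,0,0,35],
  [24,1,0,0,0,0,35],
  [31,1,0,0,0,0,35],
  [38,2,0,0,0,0,35],
  [45,2,0,0,0,0,35],
  [52,2,0,0,0,0,35],
  [59,2,0,0,0,0,35],
  [65,2,0,0,0,0,35],
  [70,2,0,0,0,0,35],
  [72,2,0,0,0,0,35],
])

```text
t: 4.8
position: [0.5228, 0.1648, 0.0173]
orientation: [[-0.067, 0.998, 0.0], [0.998, 0.067, 0.0], [0.0, 0.0, -1.0]]
contact_force: [0.5, -0.5, -0.5]
width: 0.352
grasp_force: 0.1
```

Call:
apply_moves([
  [-6,0,0,0,0,0,35],
  [-14,0,0,0,0,0,16],
  [-14,0,0,0,0,0,14],
  [-14,0,0,0,0,0,14],
  [-14,0,0,0,0,0,14],
])

```text
t: 5.3
position: [0.5238, 0.15, 0.0173]
orientation: [[-0.066, 0.998, 0.0], [0.998, 0.066, 0.0], [0.0, 0.0, -1.0]]
contact_force: [-0.4, -0.6, 0.0]
width: 0.141
grasp_force: 0.0
```

```bash
python3 see.py; python3 go.py -7 0 18 0
```

```text
top [(np.int32(103), [-162.0, -64.0])]
scene [(np.int32(97), [-23.0, 10.0]), (np.int32(189), [-154.0, -60.0]), (np.int32(131), [-155.0, 70.0])]
t 5.4 now rack [-62.46801532   0.5617253 ] z 17.330324157238586 head 0.01735797052731751 F [0.4541265  0.12259351 1.51225581] w 0.1405804805004931
shift [55.5  0.6 -0.7] turn z 0.0
```

Call:
apply_moves([
  [5,0,0,0,0,0,14],
  [9,0,0,0,0,0,14],
  [13,0,0,0,0,0,14],
  [18,0,0,0,0,0,14],
  [23,0,0,0,0,0,14],
  [28,0,0,0,0,0,14],
  [33,0,0,0,0,0,14],
  [38,0,0,0,0,0,14],
  [43,0,0,0,0,0,14],
  [48,0,0,0,0,0,14],
  [53,0,0,0,0,0,14],
  [57,0,0,0,0,0,14],
])

```text
t: 6.6
position: [0.52, 0.2076, 0.0173]
orientation: [[-0.066, 0.998, 0.0], [0.998, 0.066, 0.0], [0.0, 0.0, -1.0]]
contact_force: [0.2, -0.1, -0.1]
width: 0.138
grasp_force: 0.1
```

Call:
apply_moves([
  [4,0,0,0,0,0,14],
  [7,0,0,0,0,0,14],
  [7,0,0,0,0,0,14],
  [0,0,0,0,0,0,14],
  [-15,0,0,0,0,0,14],
  [-35,0,0,0,0,0,14],
  [-60,0,-10,0,0,0,35],
  [-90,0,-45,0,0,0,35],
  [-125,0,-60,0,0,0,35],
  [-165,0,-60,0,0,0,35],
  [-210,0,-60,0,0,0,35],
  [-210,0,-60,0,0,0,35],
])

```text
t: 7.8
position: [0.5338, -0.0084, 0.0777]
orientation: [[-0.059, 0.998, 0.001], [0.998, 0.059, -0.003], [-0.003, 0.001, -1.0]]
contact_force: [-0.1, 1.3, 0.3]
width: 0.347
grasp_force: 0.0
```

```bash
python3 see.py; python3 - <<'E'
from h import *
b=np.array([-151,65.]);d=np.array([-38,2.])-b; print(np.degrees(np.arctan2(d[1],d[0])), b-48*d/np.linalg.norm(d))
E
python3 go.py
```

```text
top [(np.int32(218), [-153.0, -62.0]), (np.int32(205), [33.0, 1.0]), (np.int32(222), [-150.0, 63.0])]
scene [(np.int32(149), [31.0, 3.0]), (np.int32(43), [-150.0, -48.0]), (np.int32(268), [-152.0, 66.0])]
-29.14063373339431 [-192.9245007    88.37383667]
t 7.9 now rack [-217.36064696    1.29275338] z 77.28356263366211 head -0.1873795790436872 F [ 0.23205763 -0.18754494  0.24180027] w 0.3484632576218733
```

```bash
python3 go.py -194 89 17.3 -29
```

```text
t 7.9 now rack [-217.36064696    1.29275338] z 77.28356263366211 head -0.1873795790436872 F [ 0.23205763 -0.18754494  0.24180027] w 0.3484632576218733
shift [ 23.1 -87.8  60. ] turn z 28.8
```

Call:
apply_moves([
  [0,-20,0,0,0,7,35],
  [0,-44,0,0,0,14,35],
  [8,-66,0,0,0,21,35],
  [16,-88,0,0,0,28.8,35],
  [23,-88,10,0,0,28.8,35],
  [23,-88,30,0,0,28.8,35],
  [23,-88,48,0,0,28.8,35],
  [23,-88,56,0,0,28.8,35],
  [23,-88,60,0,0,28.8,35],
  [23,-88,60,0,0,28.8,35],
])

```text
t: 8.9
position: [0.4447, 0.015, 0.0169]
orientation: [[0.422, 0.907, -0.001], [0.907, -0.422, 0.0], [-0.0, -0.001, -1.0]]
contact_force: [0.0, 0.8, 0.0]
width: 0.349
grasp_force: 0.0
```

```bash
python3 see.py; python3 go.py -63 15 17.3 -29
```

```text
top [(np.int32(218), [-153.0, -62.0]), (np.int32(207), [33.0, 1.0]), (np.int32(221), [-150.0, 63.0])]
scene [(np.int32(150), [31.0, 3.0]), (np.int32(92), [-153.0, -68.0]), (np.int32(60), [-165.0, 61.0])]
t 9.0 now rack [-192.37495929   87.91090387] z 17.645738906062988 head -28.742325377134087 F [-0.09388024 -0.95410639  0.24898635] w 0.3510434127818621
shift [148.5   1.7   0.4] turn z 0.3
```

Call:
apply_moves([
  [8,0,0,0,0,0,35],
  [15,0,0,0,0,0,35],
  [20,0,0,0,0,0,35],
  [24,0,0,0,0,0,35],
  [29,0,0,0,0,0,35],
  [35,0,0,0,0,0,35],
  [42,0,0,0,0,0,35],
  [50,0,0,0,0,0,35],
  [58,0,0,0,0,0,35],
  [66,1,0,0,0,0,35],
  [74,1,0,0,0,0,35],
  [82,1,0,0,0,0,35],
])

```text
t: 10.2
position: [0.4805, 0.0893, 0.0173]
orientation: [[0.423, 0.906, 0.0], [0.906, -0.423, 0.0], [0.0, 0.0, -1.0]]
contact_force: [-0.7, -0.6, -0.0]
width: 0.35
grasp_force: 0.2
```

Call:
apply_moves([
  [8,0,0,0,0,0,35],
  [15,0,0,0,0,0,35],
  [22,0,0,0,0,0,35],
  [29,0,0,0,0,0,35],
  [36,0,0,0,0,0,35],
  [43,0,0,0,0,0,35],
  [50,1,0,0,0,0,35],
  [56,1,0,0,0,0,35],
  [61,1,0,0,0,0,35],
  [64,1,0,0,0,0,35],
  [66,1,0,0,0,0,35],
  [66,1,0,0,0,0,35],
])

```text
t: 11.4
position: [0.509, 0.1482, 0.0173]
orientation: [[0.422, 0.906, -0.0], [0.906, -0.422, 0.0], [0.0, -0.0, -1.0]]
contact_force: [-0.2, -0.1, 0.3]
width: 0.351
grasp_force: 0.0
```

```bash
python3 see.py; python3 go.py -90 0 17.3 0
```

```text
top [(np.int32(150), [-158.0, -64.0]), (np.int32(189), [35.0, 1.0])]
scene [(np.int32(47), [36.0, 13.0]), (np.int32(121), [-47.0, 2.0]), (np.int32(188), [-154.0, -60.0])]
t 11.5 now rack [-63.7822966   15.70296571] z 17.27629469509704 head -28.78235071772749 F [ 0.35784972 -0.56035397 -0.42191076] w 0.3518550608195567
shift [-15.4  26.4  -0. ] turn z -28.8
```

Call:
apply_moves([
  [-8,0,0,0,0,0,35],
  [-20,0,0,0,0,0,30],
  [-24,8,0,0,0,-8,14],
  [-24,14,0,0,0,-16,14],
  [-20,20,0,0,0,-24,14],
  [-16,24,0,0,0,-28.8,14],
  [-16,24,0,0,0,-28.8,14],
])

```text
t: 12.2
position: [0.5242, 0.1225, 0.0174]
orientation: [[-0.065, 0.998, 0.001], [0.998, 0.065, -0.0], [-0.0, 0.001, -1.0]]
contact_force: [0.9, 0.8, 0.3]
width: 0.136
grasp_force: 0.0
```

```bash
python3 see.py; python3 go.py -72 2 17.3 0
```

```text
top [(np.int32(206), [33.0, 1.0]), (np.int32(93), [-30.0, 5.0])]
scene [(np.int32(148), [31.0, 3.0]), (np.int32(120), [-43.0, 13.0]), (np.int32(189), [-154.0, -60.0])]
t 12.3 now rack [-90.05284953   3.0463873 ] z 17.209527750803073 head -0.11609207842905005 F [-0.29837557 -0.47678874 -0.22940782] w 0.1397999812100194
shift [18.1  1.  -0.1] turn z -0.1
```

Call:
apply_moves([
  [8,-1,0,0,0,0,14],
  [14,-1,0,0,0,0,14],
  [19,-1,0,0,0,0,14],
  [24,-1,0,0,0,0,14],
  [29,-1,0,0,0,0,14],
  [34,0,0,0,0,0,14],
  [39,0,0,0,0,0,14],
  [44,1,0,0,0,0,14],
  [49,1,0,0,0,0,14],
  [54,2,0,0,0,0,14],
  [58,2,0,0,0,0,14],
  [62,2,0,0,0,0,14],
])

```text
t: 13.5
position: [0.5218, 0.1856, 0.0173]
orientation: [[-0.066, 0.998, -0.0], [0.998, 0.066, -0.0], [-0.0, -0.0, -1.0]]
contact_force: [-0.5, -0.2, -0.2]
width: 0.141
grasp_force: 0.2
```

```bash
python3 see.py; python3 go.py -2 1 17.3 0
```

```text
top [(np.int32(216), [-152.0, -62.0])]
scene [(np.int32(173), [29.0, 9.0]), (np.int32(187), [-154.0, -60.0])]
t 13.6 now rack [-26.68628173   0.18179829] z 17.316965469558852 head 0.06113525495529712 F [ 0.58027558 -0.51433304  0.75289322] w 0.13881114279450676
shift [24.7 -0.8  0. ] turn z 0.1
```

Call:
apply_moves([
  [5,0,0,0,0,0,14],
  [10,0,0,0,0,0,14],
  [15,0,0,0,0,0,14],
  [20,0,0,0,0,0,14],
  [25,0,0,0,0,0,14],
  [27,0,0,0,0,0,14],
  [27,0,0,0,0,0,14],
])

```text
t: 14.3
position: [0.52, 0.2127, 0.0173]
orientation: [[-0.067, 0.998, 0.0], [0.998, 0.067, 0.0], [0.0, 0.0, -1.0]]
contact_force: [-0.5, -0.3, -0.4]
width: 0.143
grasp_force: 0.0
```

Call:
apply_moves([
  [-6,0,0,0,0,0,14],
  [-20,0,0,0,0,0,14],
  [-40,0,0,0,0,0,14],
  [-70,0,-10,0,0,0,35],
  [-100,0,-45,0,0,0,35],
  [-130,0,-60,0,0,0,35],
  [-170,0,-60,0,0,0,35],
  [-190,20,-60,0,0,-7,35],
  [-195,44,-60,0,0,-14,35],
  [-195,65,-60,0,0,-21,35],
  [-192,84,-60,0,0,-28.5,35],
  [-192,84,-60,0,0,-28.5,35],
])

```text
t: 15.5
position: [0.619, 0.025, 0.0774]
orientation: [[-0.534, 0.846, 0.003], [0.846, 0.534, -0.0], [-0.002, 0.002, -1.0]]
contact_force: [-0.3, -0.2, 0.1]
width: 0.348
grasp_force: 0.0
```

```bash
python3 see.py; python3 - <<'E'
from h import *
b=np.array([-153,-61.5]);d=np.array([-40,0.])-b;u=d/np.linalg.norm(d); print(np.degrees(np.arctan2(d[1],d[0])), b-46*u,[-40,0]-26*u)
E
python3 go.py -193 -83 17.3 28.6
```

```text
top [(np.int32(218), [-153.0, -62.0]), (np.int32(427), [52.0, 0.0])]
scene [(np.int32(292), [49.0, 2.0]), (np.int32(190), [-154.0, -60.0])]
28.557144750044436 [-193.40367563  -83.48961108] [-62.83686014 -12.42891061]
t 15.6 now rack [-193.23377278  -82.82514074] z 76.9060718491729 head 28.36104087491419 F [-0.60382183  0.78409286  0.06239154] w 0.3521660430463128
shift [ 0.1  0.4 59.6] turn z -0.2
```

Call:
apply_moves([
  [0,0,25,0,0,0,35],
  [0,0,45,0,0,0,35],
  [0,0,56,0,0,0,35],
  [0,0,60,0,0,0,35],
  [8,0,60,0,0,0,35],
  [15,0,60,0,0,0,35],
  [20,0,60,0,0,0,35],
  [25,0,60,0,0,0,35],
  [31,0,60,0,0,0,35],
  [38,0,60,0,0,0,35],
  [46,0,60,0,0,0,35],
  [54,0,60,0,0,0,35],
])

```text
t: 16.8
position: [0.5874, 0.0725, 0.0174]
orientation: [[-0.534, 0.845, 0.0], [0.845, 0.534, -0.0], [-0.0, 0.0, -1.0]]
contact_force: [0.1, -1.8, 0.7]
width: 0.352
grasp_force: 0.4
```

Call:
apply_moves([
  [8,0,0,0,0,0,35],
  [16,0,0,0,0,0,35],
  [24,0,0,0,0,0,35],
  [32,0,0,0,0,0,35],
  [40,0,0,0,0,0,35],
  [48,0,0,0,0,0,35],
  [56,0,0,0,0,0,35],
  [64,0,0,0,0,0,35],
  [72,0,0,0,0,0,35],
  [79,0,0,0,0,0,35],
  [85,0,0,0,0,0,35],
  [90,0,0,0,0,0,35],
])

```text
t: 18.0
position: [0.5393, 0.1484, 0.0173]
orientation: [[-0.535, 0.845, -0.0], [0.845, 0.535, -0.0], [-0.0, -0.0, -1.0]]
contact_force: [-0.2, -0.3, 0.2]
width: 0.349
grasp_force: 0.4
```

```bash
python3 see.py; python3 go.py -63 -12 17.3 28.6
```

```text
top [(np.int32(429), [52.0, 1.0])]
scene [(np.int32(295), [49.0, 2.0]), (np.int32(124), [-41.0, 6.0])]
t 18.1 now rack [-65.06910448 -14.55627837] z 17.24552386483679 head 28.57353215598331 F [-0.16557915  0.72991879 -0.47643656] w 0.3488211895462677
shift [ 3.  -1.3 -0.1] turn z -0.0
```

Call:
apply_moves([
  [-8,0,0,0,0,0,35],
  [-20,0,0,0,0,0,30],
  [-24,-8,0,0,0,8,14],
  [-24,-14,0,0,0,16,14],
  [-20,-20,0,0,0,24,14],
  [-16,-23,0,0,0,28.6,14],
  [-16,-23,0,0,0,28.6,14],
])

```text
t: 18.8
position: [0.5286, 0.1211, 0.0172]
orientation: [[-0.064, 0.998, -0.001], [0.998, 0.064, -0.0], [-0.0, -0.001, -1.0]]
contact_force: [0.2, 0.8, -0.8]
width: 0.142
grasp_force: 0.0
```

```bash
python3 see.py; python3 go.py -72 -2 17.3 0
```

```text
top [(np.int32(109), [-33.0, -1.0]), (np.int32(427), [52.0, 1.0])]
scene [(np.int32(290), [49.0, 2.0]), (np.int32(122), [-44.0, 8.0])]
t 18.9 now rack [-91.54731819  -3.16989029] z 17.349932979736042 head -0.029419174155985335 F [-0.06706432  0.32728369 -0.34825252] w 0.13858016393792771
shift [19.5 -1.2  0. ] turn z -0.0
```

Call:
apply_moves([
  [8,-1,0,0,0,0,14],
  [14,-1,0,0,0,0,14],
  [19,-1,0,0,0,0,14],
  [24,-1,0,0,0,0,14],
  [29,-1,0,0,0,0,14],
  [34,-1,0,0,0,0,14],
  [39,-2,0,0,0,0,14],
  [44,-2,0,0,0,0,14],
  [49,-3,0,0,0,0,14],
  [54,-3,0,0,0,0,14],
  [59,-3,0,0,0,0,14],
  [64,-3,0,0,0,0,14],
])

```text
t: 20.1
position: [0.5216, 0.1862, 0.0173]
orientation: [[-0.065, 0.998, 0.0], [0.998, 0.065, -0.0], [-0.0, 0.0, -1.0]]
contact_force: [1.1, -0.5, 0.1]
width: 0.141
grasp_force: 0.3
```

Call:
apply_moves([
  [5,0,0,0,0,0,14],
  [10,0,0,0,0,0,14],
  [15,0,0,0,0,0,14],
  [20,0,0,0,0,0,14],
  [24,0,0,0,0,0,14],
  [26,0,0,0,0,0,14],
  [26,0,0,0,0,0,14],
  [18,0,0,0,0,0,14],
  [0,0,0,0,0,0,14],
  [-30,0,0,0,0,0,14],
  [-70,0,-20,0,0,0,14],
  [-110,0,-60,0,0,0,14],
])

```text
t: 21.3
position: [0.5257, 0.0784, 0.0709]
orientation: [[-0.065, 0.998, -0.006], [0.998, 0.065, -0.001], [-0.001, -0.006, -1.0]]
contact_force: [1.2, -0.3, 0.9]
width: 0.14
grasp_force: 0.0
```

```bash
python3 see.py; python3 go.py; python3 - <<'E'
from h import *
im=env.camera("top"); cv2.imwrite("pics/t9.png",cv2.resize(im[165:280,150:320],None,fx=4,fy=4)[:,:,::-1])
h=cv2.cvtColor(im,cv2.COLOR_RGB2HSV); m=cv2.inRange(h,(20,170,110),(32,255,255)); m[:180]=0
w=toR(ray("top",np.argwhere(m)[:,::-1],.01))*1000; print(w.min(0),w.max(0))
E
```

```text
top [(np.int32(640), [72.0, 0.0])]
scene [(np.int32(435), [68.0, 2.0])]
t 21.4 now rack [-136.13447231   -2.12848985] z 76.45137171333694 head -0.4033930520746484 F [ 1.24851684  0.80704774 -0.196169  ] w 0.13873439850729313
[ -1.33589459 -31.97830291] [133.76131171  31.09410828]
```

View pics/t9.png

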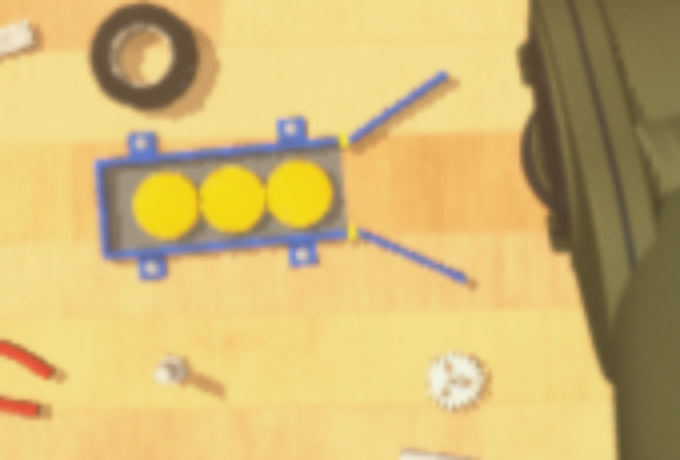

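All three reels lie in the slot, the last at crop (300,194), well past the posts at (343–353). The gear, tape roll and bolt have not moved, and the arm is clear.

```bash
python3 -c "
from rig import env
print(env.close_job())"
```

```text
the job is handed in; nothing more can be done
None
```

All three reels are in the rack's slot past the gate, the nearest centre about 28 mm in; the gear, tape roll and bolt look unmoved (I didn't re-check the glue bottle), and the job was handed in at about 21 s with no verdict returned.

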